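Check the air receiver with the sprung pocket gauge

TASK

Take the pocket pressure gauge out of its wooden rest, put its nose down into the brass valve stem on the blue air receiver and press it home against the hidden sprung seat, firmly but never harder than about 20 N, until the pressure has pushed the white rod out as far as it will go and the valve pin has given way; hold it there for a second. Then stand the gauge back in its rest with the rod still out so the reading can be taken, and leave the oil bottle, the round tin and the green block where they are.

Things in the scene. Friction and masses are not known exactly. Their poses are not given: they have to be found in the camera images.
- receiver: Fixed blue air receiver: a lying tank 136 mm long, 56 mm in diameter, on a dark base plate 84 x 112 mm; origin under the plate's centre, on the bench; the tank lies along y. A brass valve stem, 27.6 mm across its flared mouth, stands upright on the middle of its top.
- stem_mouth (a point): Centre of the open top of the brass valve stem, 108 mm above the bench; z up. Bore 18 mm wide (flared to 21 mm at the mouth). Inside, at a hidden depth of 6 to 18 mm below the mouth (different each time), lies a rubber seat on a spring of about 6 N per mm, on which the gauge's nose lands. Pushing down with more than 23 N damages it and fails.
- valve_pin (a joint): How far the valve's pin is pushed down, m: 0 = shut, over 0.0008 = given way, reading complete; travel 0.010. The pin stands 3 mm above the seat, held up by the air with 3.6 to 4.8 N. As the seat yields it goes up the nose and drives the rod out, then gives way: a push of 7 to 14 N in all, by pressure. A steady 16 to 19 N is right for all.
- gauge: Loose pocket gauge, 0.17 kg; origin at the nose tip, z up along the nose. From below: steel nose 14 mm across, 28 mm long; black flange 32 mm across, 28 to 34 mm up; aluminium head with red side panels, 26 (x) x 22 (y) mm, 34 to 82 mm up; steel barrel 13 mm thick along +x, 58 mm up, from 13 to 74 mm off the nose's axis, rod in its end. Stands in the rest at the start.
- gauge_grip (a point): Centre of the gauge's head where it is gripped, on the nose's axis, 62 mm above the nose tip; grip from above across the 22 mm (the gauge's y axis).
- gauge_nose (a point): Centre of the tip of the gauge's nose (gauge axes).
- rod (a joint): How far the white rod with red end and black rings (5 mm apart) is out of the barrel, m: 0 = in, at most 0.035. It moves 16 mm for each mm that the valve pin goes up inside the nose, and friction keeps it where it was pushed. Readings lie between about 0.012 and 0.025 by the hidden pressure.
- rest: Fixed wooden block 62 x 62 x 40 mm, the gauge's rest; origin under its centre.
- rest_mouth (a point): Centre of the mouth of the rest's hole, 40 mm above the bench; hole 21 mm wide (2 mm chamfer), 34 mm deep. The gauge stands with its flange on the block and its nose tip 28 mm below this point; any heading will do.
- oil_bottle: Bystander: dark blue oil bottle with a black cap, 33 mm across, 70 mm high, standing near the receiver; origin under its base.
- bearing_tin: Bystander: round white tin, 62 mm across, 28 mm high, near the receiver; origin under its base.
- green_block: Bystander: green abrasive block 30 x 62 x 16 mm, near the rest; origin under its base.

How it is judged:
On the way, in this order (a step that is already met when the one before it is completed fails the run):
1. the gauge is lifted out of its rest (z of gauge_nose in the frame of rest_mouth above 0.005 m), for 0.1 s.
2. with the gauge upright in the valve stem, its push keeps the valve pin down (more than 0.8 mm) for half a second, so the rod shows the full pressure (value of joint valve_pin above 0.0008 m and contact force between gauge and receiver above 5 N and horizontal distance between gauge_nose and stem_mouth below 0.006 m and angle between gauge's own z axis and vertical below 0.2 rad), for 0.5 s.
At the end, for the whole second after the job is handed in: The gauge stands still and upright (within 0.15 rad) in its rest, nose within 7 mm of the hole's centre and at least 24 mm deep, let go of, its rod still at least 6 mm out; the valve pin is shut again (horizontal distance between gauge_nose and rest_mouth below 0.007 m and z of gauge_nose in the frame of rest_mouth below -0.024 m and angle between gauge's own z axis and vertical below 0.15 rad and value of joint rod above 0.006 m and linear speed of gauge below 0.02 m/s and value of joint valve_pin below 0.0008 m); the robot touches nothing.
It fails at once if the gauge is pushed against the receiver or its valve with more than 23 N (contact force between gauge and receiver above 23 N).
It fails at once if the oil bottle, tin or green block is moved more than 20 mm or knocked over (distance of any of oil_bottle, bearing_tin, green_block from where it was at the start of the episode above 0.02 m or angle between oil_bottle's own z axis and vertical above 0.5 rad).
It also fails if it takes over 69 s, if anything falls off the work surface, if the arm or the gripper's body presses on something with over 40 N, if the wrist force passes 120 N, or if a joint passes its speed limit or range.

ROBOT

A 6-joint arm with a two-finger parallel gripper is mounted at the origin on a cart in front of the work surface, level with it; the furniture and walls round the work are solid. World frame = base frame: x ahead of the robot, y to its left, z up, the work surface at z = 0. Lengths are in m, angles in rad, forces in N, time in s.
With the tool pointing down it reaches from about 0.3 to 0.775 m from the base axis. Payload 14.6 kg.
Tool frame: the origin (TCP) lies midway between the tips of the shut fingers; the grasp point (between the pads) lies 19 mm behind it (ctrl.grip_depth is the z of the grasp point in the tool frame, in m); z points along the fingers, y is the line along which they close (so a half turn about z gives the same grasp; the last joint's range is limited). The gripper opens to 94 mm and grips with 3 to 60 N. Pads are 16 mm wide; open, the fingers measure 119 mm over their backs; the gripper's body (75 mm by 177 mm) begins 78 mm behind the grasp point.
Start: joints at [1.273, 0.3, 1.521, -0, 1.321, -0.067], TCP at [0.126, 0.535, 0.205] pointing down, gripper open.
Joint ranges: [-3.03, 3.03], [-0.79, 2.21], [0.23, 2.52], [-1.04, 4.18], [0, 3.07], [-2.55, 2.55]. Speed limits (rad/s): [2.22, 2.22, 2.57, 3.14, 3.14, 3.14].

INTERFACE

Orientations are given as [roll, pitch, yaw] about the fixed x, y, z axes, in that order (R = Rz(yaw) Ry(pitch) Rx(roll)).
In Python, from station import ctrl gives the robot as it stands. The module is installed in compiled form; this text tells all that it offers.
- The arm moves only by the tool carry_out, never from a script. Its argument "commands" is a list of rows, each a list of 3 entries, a list of its own where there are three numbers: the closure, from 0 (fully open) to 1 (shut), then the shift along the tool's x, y, z in mm, then the turn, a rotation vector about the tool's x, y, z in rad. In form: [[gripper, [tx, ty, tz], [wx, wy, wz]], ...]. A call has 1 to 10 rows; each row shifts and turns the commanded pose from where the row before left it, along the tool's axes as they then stand; what a row does not reach is not made up. A row lasts 1/8 s, in which the tool goes at most 62.5 mm and 10.7 degrees, less where a joint would pass 70% of its speed; a pose out of reach is approached as far as the arm can. A call with a gripper value outside its range is refused whole. The fingers move at their own pace and stop on an object; "squeeze" is the grip in N (left out, the last holds). Time passes only in rows, so rows that do not move let the fingers close. It gives the time, the measured TCP pose, the force, the opening and the grip force at its end, in the units of the state.
- ctrl.get_obs(): the state, without advancing time (a new reading comes with each control period).
- ctrl.camera(name): name is "side" or "top" or "wrist"; returns a dict with "img" (384x512x3 uint8, blue, green, red), "camera_matrix" (3x3 intrinsics, pixels), "rvec" (rotation vector, rad) and "tvec" (3), from world to camera coordinates, as OpenCV has them. Camera axes: x right, y down, z forward; pixel columns grow to the right and rows downward; lengths in m; the calibration is good to about 2 mm. A picture is of the moment at which its call begins. There is no depth.
- ctrl.hand_in(): hands the job in; it is judged then, once.
Trained networks look in the newest picture that a camera, given by its name, has taken for a name from the list of things; names that differ only in an ending like _2 or _b are one class to them, and where a whole thing is asked for, a point or a joint stands for the part that bears it (a point fixed in the world has none). Each returns a list of dicts, best first, with "score" (0 to 1); they miss things now and then, are a little off and sometimes report something else, mostly with a low value. They report only what shows in the picture. A call takes as long as a camera call.
- ctrl.outline_of(thing, camera): "region" (384x512 bool, what is visible of it).
- ctrl.place_of(thing, camera): "at" ([x, y, z] in m, in world coordinates, good to about 4 mm: a listed point, or the origin of a listed thing).
The state is a dict: "time_s": time; "qpos": joint angles; "joint_vel": joint speeds; "tau": joint torques, N m; "ee_pos": TCP position; "eef_rot": TCP orientation; "force": force on the tool from outside, world axes, zero at the start; "moment": the same for the moment, N m; "grip_width": finger opening in m; "grip_force": force on a finger pad.
Only numpy, scipy, OpenCV 4.12 (cv2) and the standard library are available. Lean on these libraries where they do the work, as an engineer would, in place of code of your own. Each camera call takes 0.05 s, during which the arm holds its last target. There are 200 camera calls.

## Working session

There is one attempt and no reset: what is moved stays moved. The work goes in short steps, Python scripts to look and compute and a tool call to move; the robot and the scene stay as the last step left them, time stands still between calls to the robot, and variables do not carry over. Pictures are saved under pics/ and viewed, at most 10 in all, crops included, and the job is handed in when it is done.

Besides the shell and the picture viewer there is one more tool, called after "Call:" in YAML: its name, and indented under it one key for each argument. carry_out: Moves the arm, as the interface text tells. Its arguments: {"type":"object","properties":{"commands":{"type":"array","items":{"type":"array"}},"squeeze":{"type":"number"}},"required":["commands"]}

```bash
mkdir -p pics
python3 - <<'E'
from station import ctrl
import cv2,numpy as np
o=ctrl.get_obs();print({k:np.round(v,4).tolist() for k,v in o.items()},ctrl.grip_depth)
ims=[]
for c in("side","top"):
    d=ctrl.camera(c);ims.append(d["img"])
    R=cv2.Rodrigues(d["rvec"])[0];print(c,"campos",np.round(-R.T@d["tvec"].ravel(),3),"f",d["camera_matrix"][0,0])
    for t in("stem_mouth","receiver","gauge_grip","gauge_nose","gauge","rest_mouth","rest","oil_bottle","bearing_tin","green_block"):
        print(t,[(round(float(r["score"]),2),np.round(r["at"],4).tolist()) for r in ctrl.place_of(t,c)[:2]])
for n,i in zip("ab",ims): cv2.imwrite(f"pics/{n}.png",i)
cv2.imwrite("pics/ab.png",cv2.resize(np.vstack(ims),(512,600)) if 0 else np.hstack([cv2.resize(i,(400,300)) for i in ims]))
E
```

```text
{'time_s': 0.0, 'qpos': [1.2734, 0.3004, 1.5216, -0.0, 1.3207, -0.0666], 'joint_vel': [-0.0016, 0.0002, 0.0003, -0.0018, -0.0008, -0.0008], 'tau': [0.0021, -53.1812, -35.2736, 0.0709, 0.0244, -0.0001], 'ee_pos': [0.1257, 0.5351, 0.2049], 'eef_rot': [-3.1404, -0.0001, 2.9108], 'force': [-0.1268, 1.4208, -0.042], 'moment': [-0.0414, 0.0435, 0.0579], 'grip_force': 0.0, 'grip_width': 0.0941} -0.0188
side campos [-0.104 -0.808  0.898] f 458.49446394590365
stem_mouth [(0.85, [0.5127, -0.2191, 0.1115])]
receiver []
gauge_grip [(0.67, [0.5102, -0.225, -0.0016]), (0.61, [0.4686, 0.1595, 0.0747])]
gauge_nose [(0.24, [0.4712, 0.1602, 0.0001])]
gauge [(0.67, [0.4647, 0.1598, 0.0144])]
rest_mouth [(0.94, [0.469, 0.1558, 0.0394])]
rest [(0.61, [0.471, 0.16, -0.0019])]
oil_bottle [(0.64, [0.4109, -0.2476, 0.0008]), (0.2, [0.4636, 0.1582, 0.013])]
bearing_tin [(0.94, [0.4513, -0.1427, -0.0015])]
green_block [(0.66, [0.3928, 0.1491, 0.0019])]
top campos [ 0.308 -0.038  1.294] f 432.19035570181256
stem_mouth [(0.75, [0.5122, -0.2247, 0.1105])]
receiver [(0.57, [0.5096, -0.2197, -0.0013])]
gauge_grip [(0.6, [0.463, 0.1587, 0.0759])]
gauge_nose []
gauge [(0.8, [0.4679, 0.1602, 0.0098])]
rest_mouth [(0.92, [0.4696, 0.1619, 0.044])]
rest [(0.78, [0.461, 0.1617, -0.001])]
oil_bottle [(0.5, [0.4151, -0.248, 0.0008])]
bearing_tin [(0.57, [0.4517, -0.143, -0.0012])]
green_block [(0.7, [0.3926, 0.1484, -0.0018])]
```

```bash
ls . pics
```

```text
.:
pics

pics:
a.png
ab.png
b.png
```

Run:
```python
import cv2,numpy as np
a=cv2.imread("pics/a.png");b=cv2.imread("pics/b.png")
cv2.imwrite("pics/ab2.png",np.hstack([cv2.resize(i,(400,300),interpolation=cv2.INTER_AREA) for i in(a,b)]))
```

```text
(no output)
```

View pics/ab.png

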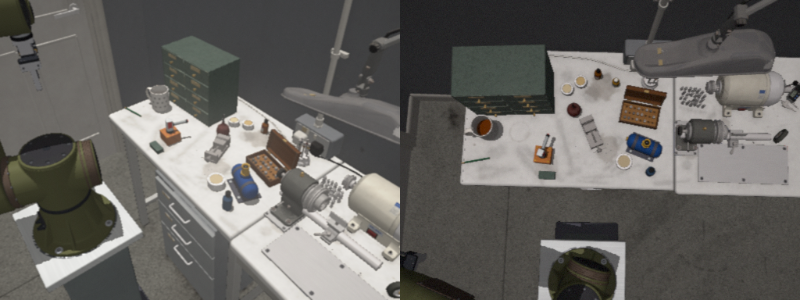

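```bash
cat > h.py <<'E'
from station import ctrl
import cv2,numpy as np
def ray(d,u,v,z):
    R=cv2.Rodrigues(d["rvec"])[0];c=-R.T@d["tvec"].ravel()
    p=R.T@np.linalg.inv(d["camera_matrix"])@[u,v,1.];return c+p*(z-c[2])/p[2]
E
python3 - <<'E'
from h import *
d=ctrl.camera("top");s=ctrl.camera("side")
for n,(u,v),z in [("mug",(483,127),.1),("cabLL",(454,115),0),("cabLR",(553,113),0),("cab topLL",(454,100),.25),("tablecorner",(461,184),0),("barrel end",(550,138),.07),("head",(543,155),.09),("lamp tip",(640,55),.4),("lamp tip",(640,75),.4)]:
    print(n,np.round(ray(d,(u-400)*1.28,v*1.28,z),3))
c=[cv2.resize(d["img"][150:250,140:265],(500,400),interpolation=cv2.INTER_CUBIC),cv2.resize(s["img"][135:210,180:274],(300,240),interpolation=cv2.INTER_CUBIC)]
c[1]=cv2.copyMakeBorder(c[1],0,160,0,0,0)
cv2.imwrite("pics/c.png",np.hstack(c))
E
```

```text
mug [0.552 0.367 0.1  ]
cabLL [0.617 0.517 0.   ]
cabLR [0.636 0.131 0.   ]
cab topLL [0.606 0.414 0.25 ]
tablecorner [0.349 0.469 0.   ]
barrel end [0.524 0.129 0.07 ]
head [0.458 0.148 0.09 ]
lamp tip [ 0.706 -0.156  0.4  ]
lamp tip [ 0.648 -0.156  0.4  ]
```

View pics/c.png

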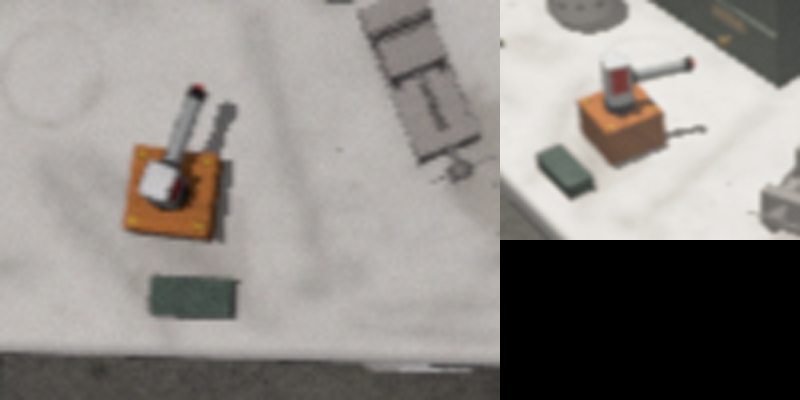

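```bash
cat >> h.py <<'E'
from scipy.spatial.transform import Rotation as Ro
def go(p,yaw):
    """shift (mm) and turn in current tool axes to reach p, yaw, pointing down"""
    o=ctrl.get_obs();R=Ro.from_euler("xyz",o["eef_rot"])
    t=R.inv().apply(np.array(p)-o["ee_pos"])*1000
    w=(R.inv()*Ro.from_euler("xyz",[np.pi,0,yaw])).as_rotvec()
    print("shift mm",np.round(t,1),"turn",np.round(w,3),"len",round(np.linalg.norm(t)))
def tri(A,B):
    P=[];x=[]
    for d,(u,v) in(A,B):
        P.append(d["camera_matrix"]@np.c_[cv2.Rodrigues(d["rvec"])[0],d["tvec"].ravel()]);x.append(np.array([u,v],float))
    X=cv2.triangulatePoints(P[0],P[1],x[0],x[1]).ravel();return X[:3]/X[3]
E
python3 - <<'E'
from h import *
d=ctrl.camera("top");s=ctrl.camera("side")
te=ray(d,189.25,172.5,.07);th=ray(d,180.25,195.75,.094)
print(te,th,np.arctan2(*(te-th)[[1,0]]))
f=lambda X,Y:(180+X*94/300,135+Y*75/240)
print("tip",tri((d,(189.25,172.5)),(s,f(690,63) if 0 else f(190,63))),"top",tri((d,(180.25,195.75)),(s,f(113,58))))
print("lamp",tri((d,(301,77)),(s,(362,118))))
go([.467,.160,.16],2.84)
E
```

```text
[0.53553352 0.13692944 0.07      ] [0.46432174 0.15574398 0.094     ] -0.25830318902644944
tip [0.53426618 0.13705316 0.07236261] top [0.46175995 0.15556945 0.10064621]
lamp [ 0.73971915 -0.15178212  0.26393213]
shift mm [-418.  -287.4   45.4] turn [-0.    -0.     0.071] len 509
```

Call:
carry_out:
  commands:
    - [0,[-20,-14,0],[0,0,0]]
    - [0,[-46,-32,0],[0,0,0]]
    - [0,[-46,-32,0],[0,0,0]]
    - [0,[-46,-32,0],[0,0,0]]
    - [0,[-46,-32,0],[0,0,0]]
    - [0,[-46,-32,0],[0,0,0]]
    - [0,[-46,-32,0],[0,0,0]]
    - [0,[-46,-32,0],[0,0,0]]
    - [0,[-46,-32,10],[0,0,0]]
    - [0,[-30,-19,10],[0,0,0]]

```text
time_s: 2.55
ee_pos: [0.4679, 0.1565, 0.1853]
eef_rot: [3.141, 0.0, 2.909]
force: [0.3, 0.5, 0.2]
grip_width: 0.0944
grip_force: 0.0
```

Run:
```python
from h import *
d=ctrl.camera("wrist");cv2.imwrite("pics/w.png",d["img"])
R=cv2.Rodrigues(d["rvec"])[0];print(-R.T@d["tvec"].ravel(),R[2])
for t in("gauge_grip","gauge","rest_mouth","rest"):print(t,[(round(float(r["score"]),2),np.round(r["at"],4).tolist()) for r in ctrl.place_of(t,"wrist")[:2]])
```

```text
[0.38596592 0.1756743  0.36425442] [ 0.27828631 -0.06539684 -0.95826927]
gauge_grip [(0.91, [0.4668, 0.1613, 0.0752])]
gauge [(0.83, [0.4659, 0.1595, 0.011])]
rest_mouth [(0.81, [0.4636, 0.1632, 0.0389]), (0.35, [0.3911, 0.1478, 0.0032])]
rest [(0.67, [0.4678, 0.1585, -0.0014])]
```

View pics/w.png

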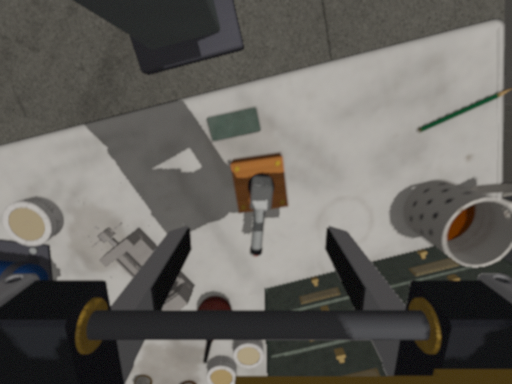

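The wrist view shows the gauge head top near (262,184), barrel end at (256,249), and the block's top corners near (231,162), (282,154), (288,206), (238,213).

Run:
```python
from h import *
d=ctrl.camera("wrist")
cs=[ray(d,u,v,.04) for u,v in((231,162),(282,154),(288,206),(238,213))];print(np.round(cs,4),np.mean(cs,0))
h=ray(d,262,184,.094);b=ray(d,256,249,.07);print(h,b,np.arctan2(*(b-h)[[1,0]]))
for t in("gauge_grip","rest_mouth"):print(t,[(round(float(r["score"]),2),np.round(r["at"],4).tolist()) for r in ctrl.place_of(t,"wrist")[:2]])
m=ctrl.outline_of("gauge","wrist");print([(x["score"],x["region"].sum()) for x in m])
i=d["img"][140:265,215:315].copy();i[m[0]["region"][140:265,215:315]^cv2.erode(m[0]["region"].astype(np.uint8),np.ones((3,3)))[140:265,215:315].astype(bool)]=(0,255,0)
cv2.imwrite("pics/wc.png",cv2.resize(np.hstack([d["img"][140:265,215:315],i]),(800,500),interpolation=cv2.INTER_CUBIC))
go([.467,.160,.13],2.86)
```

```text
[[0.4302 0.1352 0.04  ]
 [0.4347 0.1949 0.04  ]
 [0.4984 0.1891 0.04  ]
 [0.4932 0.1274 0.04  ]] [0.46409311 0.16164603 0.04      ]
[0.45090502 0.1666299  0.094     ] [0.53090017 0.14138203 0.07      ] -0.3057225454299409
gauge_grip [(0.87, [0.4679, 0.1629, 0.0753])]
rest_mouth [(0.73, [0.4693, 0.16, 0.0395])]
[(0.63, np.int64(1289))]
shift mm [-0.5  0.9 55.8] turn [0.    0.    0.052] len 56
```

View pics/wc.png

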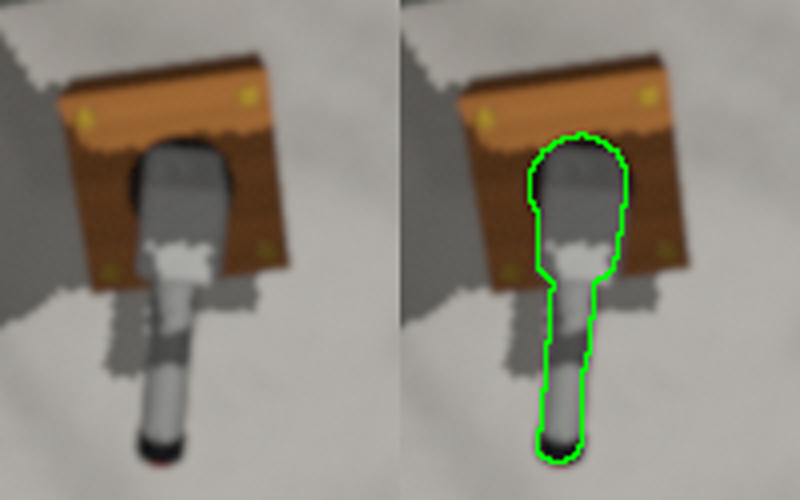

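Run:
```python
from h import *
d=ctrl.camera("wrist")
h=ray(d,260.2,197.5,.094);b=ray(d,255.2,250.5,.07);print(h,b,np.arctan2(*(b-h)[[1,0]]),np.linalg.norm(b-h))
```

```text
[0.46419228 0.1620903  0.094     ] [0.53272842 0.14047779 0.07      ] -0.30547439737672094 0.07576478816804863
```

Call:
carry_out:
  commands:
    - [0,[0,1,30],[0,0,0.07]]
    - [0,[0,0,40],[0,0,0]]
    - [0,[0,0,35],[0,0,0]]
    - [0,[0,0,15],[0,0,0]]
    - [0,[0,0,9],[0,0,0]]
    - [0,[0,0,0],[0,0,0]]
  squeeze: 35

```text
time_s: 3.8
ee_pos: [0.4671, 0.1596, 0.0569]
eef_rot: [3.141, 0.0, 2.841]
force: [0.0, -0.3, 0.6]
grip_width: 0.0941
grip_force: 0.0
```

Call:
carry_out:
  commands:
    - [0.4,[0,0,0],[0,0,0]]
    - [0.6,[0,0,0],[0,0,0]]
    - [1,[0,0,0],[0,0,0]]
    - [1,[0,0,0],[0,0,0]]
    - [1,[0,0,0],[0,0,0]]
    - [1,[0,0,0],[0,0,0]]
    - [1,[0,0,0],[0,0,0]]

```text
time_s: 4.68
ee_pos: [0.4669, 0.1594, 0.0565]
eef_rot: [3.142, -0.0, 2.841]
force: [0.6, -0.7, 0.8]
grip_width: 0.0273
grip_force: 0.0
```

Call:
carry_out:
  commands:
    - [1,[0,0,0],[0,0,0]]
    - [1,[0,0,0],[0,0,0]]
    - [1,[0,0,0],[0,0,0]]

```text
time_s: 5.05
ee_pos: [0.4668, 0.1594, 0.0564]
eef_rot: [3.142, -0.0, 2.841]
force: [-0.1, 1.0, -0.5]
grip_width: 0.0215
grip_force: 35.0
```

Call:
carry_out:
  commands:
    - [1,[0,0,-5],[0,0,0]]
    - [1,[0,0,-15],[0,0,0]]
    - [1,[0,0,-30],[0,0,0]]
    - [1,[0,0,-40],[0,0,0]]
    - [1,[0,0,-40],[0,0,0]]
    - [1,[0,0,-20],[0,0,0]]
    - [1,[0,0,0],[0,0,0]]
    - [1,[0,0,0],[0,0,0]]

```text
time_s: 6.05
ee_pos: [0.4664, 0.1593, 0.2058]
eef_rot: [-3.141, -0.001, 2.841]
force: [0.4, 0.2, -2.2]
grip_width: 0.0218
grip_force: 35.0
```

Run:
```python
from h import *
o=ctrl.get_obs();print(o["force"],o["ee_pos"])
for c in("side","top","wrist"):
  d=ctrl.camera(c)
  for t in("gauge_nose","gauge_grip","gauge","rest_mouth","stem_mouth"):print(c,t,[(round(float(r["score"]),2),np.round(r["at"],4).tolist()) for r in ctrl.place_of(t,c)[:2]])
  if c=="side":S=d
  if c=="top":T=d
a=S["img"][90:210,150:310];b=T["img"][150:250,140:265]
cv2.imwrite("pics/l.png",np.hstack([cv2.resize(a,(400,300),interpolation=cv2.INTER_CUBIC),cv2.resize(b,(375,300),interpolation=cv2.INTER_CUBIC)]))
go([.512,-.222,.205],2.84)
```

```text
[ 0.36775274  0.22124005 -2.18560743] [0.46644067 0.1593073  0.20576363]
side gauge_nose [(0.58, [0.4642, 0.1617, 0.1574])]
side gauge_grip []
side gauge [(0.53, [0.466, 0.1546, 0.1601])]
side rest_mouth [(0.64, [0.4701, 0.1614, 0.0392])]
side stem_mouth [(0.56, [0.5122, -0.2172, 0.1094])]
top gauge_nose []
top gauge_grip [(0.51, [0.5089, -0.2245, 0.1106])]
top gauge []
top rest_mouth [(0.46, [0.4606, 0.1598, -0.0024]), (0.42, [0.4698, 0.1655, 0.0403])]
top stem_mouth [(0.57, [0.5105, -0.2249, 0.1082])]
wrist gauge_nose [(0.61, [0.4677, 0.1579, 0.1639])]
wrist gauge_grip [(0.81, [0.4663, 0.1649, 0.2235])]
wrist gauge [(0.94, [0.4701, 0.1592, 0.162])]
wrist rest_mouth [(0.87, [0.4686, 0.1608, 0.042])]
wrist stem_mouth []
shift mm [-156.1 -350.9    1.5] turn [-0.     0.     0.001] len 384
```

View pics/l.png

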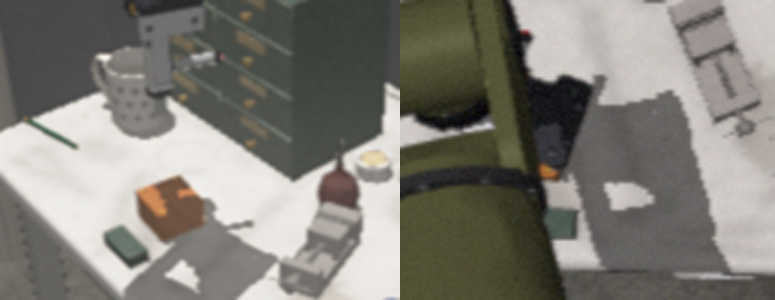

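Call:
carry_out:
  commands:
    - [1,[-10,-22,0],[0,0,0]]
    - [1,[-18,-41,0],[0,0,0]]
    - [1,[-20,-46,0],[0,0,0]]
    - [1,[-20,-46,0],[0,0,0]]
    - [1,[-20,-46,0],[0,0,0]]
    - [1,[-20,-46,0],[0,0,0]]
    - [1,[-20,-46,0],[0,0,0]]
    - [1,[-18,-36,0],[0,0,0]]
    - [1,[-10,-22,0],[0,0,0]]
    - [1,[0,0,0],[0,0,0]]

```text
time_s: 8.2
ee_pos: [0.5118, -0.2228, 0.2061]
eef_rot: [3.141, -0.001, 2.839]
force: [0.7, -0.4, -1.8]
grip_width: 0.0217
grip_force: 35.0
```

Run:
```python
from h import *
o=ctrl.get_obs();print(o["force"],o["ee_pos"],o["qpos"])
D={}
for c in("side","top","wrist"):
  d=D[c]=ctrl.camera(c)
  for t in("gauge_nose","gauge_grip","gauge","stem_mouth","receiver"):print(c,t,[(round(float(r["score"]),2),np.round(r["at"],4).tolist()) for r in ctrl.place_of(t,c)[:2]])
  # project nose (assumed) and stem mouth
  p=np.array([[.512,-.2215,.108],[*o["ee_pos"][:2],o["ee_pos"][2]-.0435]])
  print(cv2.projectPoints(p,d["rvec"],d["tvec"],d["camera_matrix"],None)[0].reshape(-1,2).round(1).tolist())
np.save("S.npy",D["side"]["img"]);np.save("W.npy",D["wrist"]["img"])
p=cv2.projectPoints(p[:1],D["side"]["rvec"],D["side"]["tvec"],D["side"]["camera_matrix"],None)[0].ravel().astype(int)
q=cv2.projectPoints(np.array([[.512,-.2215,.108]]),D["wrist"]["rvec"],D["wrist"]["tvec"],D["wrist"]["camera_matrix"],None)[0].ravel().astype(int)
print(p,q)
a=D["side"]["img"][p[1]-60:p[1]+40,p[0]-50:p[0]+50];b=D["wrist"]["img"][q[1]-50:q[1]+50,q[0]-50:q[0]+50]
cv2.imwrite("pics/r.png",np.hstack([cv2.resize(i,(400,400),interpolation=cv2.INTER_CUBIC) for i in(a,b)]))
```

```text
[ 0.69316006 -0.42787456 -1.80298147] [ 0.51176415 -0.22278652  0.20608746] [-4.76220329e-01  3.17972045e-01  1.49591660e+00  2.54456990e-05
  1.32832271e+00 -1.74481409e+00]
side gauge_nose [(0.89, [0.5139, -0.2221, 0.1562]), (0.62, [0.4498, -0.1422, 0.0004])]
side gauge_grip [(0.71, [0.5101, -0.2252, 0.2218])]
side gauge [(0.6, [0.5103, -0.2194, 0.1086])]
side stem_mouth [(0.65, [0.5126, -0.2183, 0.1057])]
side receiver [(0.78, [0.5123, -0.226, -0.0004]), (0.26, [0.5105, -0.2195, 0.1078])]
[[315.5, 212.1], [317.3, 196.0]]
top gauge_nose []
top gauge_grip []
top gauge []
top stem_mouth []
top receiver []
[[315.8, 181.8], [319.5, 178.5]]
wrist gauge_nose [(0.6, [0.5103, -0.2222, 0.1655]), (0.59, [0.5156, -0.2184, 0.0033])]
wrist gauge_grip [(0.57, [0.513, -0.2194, 0.2235])]
wrist gauge [(0.62, [0.5118, -0.2195, 0.1645])]
wrist stem_mouth [(0.94, [0.5118, -0.2232, 0.1065])]
wrist receiver [(0.76, [0.515, -0.2194, 0.0031])]
[[258.3, 198.2], [256.9, 217.0]]
[315 212] [258 198]
```

View pics/r.png

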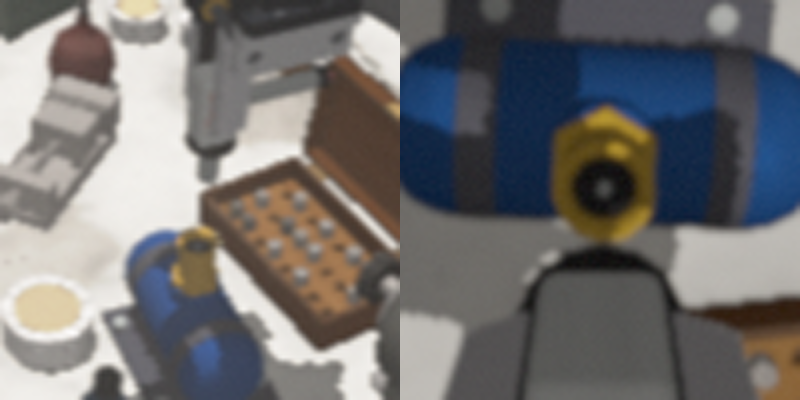

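Run:
```python
from h import *
w=ctrl.camera("wrist")
for z in(.108,.10,.094):print(z,ray(w,258.75,194.75,z))
g=cv2.cvtColor(w["img"],cv2.COLOR_BGR2HSV);b=w["img"][170:220,235:285].astype(int)
m=((g[...,0]>15)&(g[...,0]<35)&(g[...,1]>120)&(g[...,2]>60))[170:220,235:285]
ys,xs=np.nonzero(m);print("brass",xs.min()+235,xs.max()+235,ys.min()+170,ys.max()+170)
dk=(b.max(2)<60);n,l,st,ce=cv2.connectedComponentsWithStats(dk.astype(np.uint8))
print([(s.tolist(),(c+[235,170]).round(1).tolist()) for s,c in zip(st,ce)][1:6])
s=ctrl.camera("side")
print("tri",tri((w,(258.75,194.75)),(s,(314.5,212))), "pxscale",np.linalg.norm(ray(w,258,195,.108)-ray(w,259,195,.108)))
for r in ctrl.place_of("stem_mouth","wrist")[:1]+ctrl.place_of("stem_mouth","side")[:1]:print(r["at"])
for z in(.108,):print("side ray",ray(s,314.5,212,z))
```

```text
0.108 [ 0.50852698 -0.22012815  0.108     ]
0.1 [ 0.51074855 -0.22078467  0.1       ]
0.094 [ 0.51241473 -0.22127707  0.094     ]
brass 247 271 175 208
[([11, 9, 3, 7, 7], [246.4, 182.0]), ([15, 8, 1, 1, 1], [250.0, 178.0]), ([37, 12, 1, 1, 1], [272.0, 182.0]), ([37, 17, 1, 3, 3], [272.0, 188.0]), ([16, 18, 16, 15, 176], [258.6, 194.5])]
tri [ 0.50892822 -0.22046536  0.10933098] pxscale 0.0010309476944515554
[0.5088, -0.225, 0.1067]
[0.509, -0.2224, 0.1105]
side ray [ 0.5102933  -0.21956423  0.108     ]
```

Call:
carry_out:
  commands:
    - [1,[1,1,10],[0,0,0]]
    - [1,[0,0,20],[0,0,0]]
    - [1,[0,0,12],[0,0,0]]
    - [1,[0,0,5],[0,0,0]]
    - [1,[0,0,0],[0,0,0]]

```text
time_s: 9.93
ee_pos: [0.5112, -0.2208, 0.1594]
eef_rot: [3.142, -0.0, 2.841]
force: [0.4, -0.1, -1.3]
grip_width: 0.022
grip_force: 35.0
```

Run:
```python
from h import *
o=ctrl.get_obs();e=o["ee_pos"];print(o["force"],e)
s=ctrl.camera("side");w=ctrl.camera("wrist")
p=np.array([[.511,-.2215,.108],[*e[:2],e[2]-.0435]])
print(cv2.projectPoints(p,s["rvec"],s["tvec"],s["camera_matrix"],None)[0].reshape(-1,2).round(1).tolist())
print(cv2.projectPoints(p,w["rvec"],w["tvec"],w["camera_matrix"],None)[0].reshape(-1,2).round(1).tolist())
a=cv2.resize(s["img"][180:240,285:345],(400,400),interpolation=cv2.INTER_CUBIC);b=cv2.resize(w["img"][165:245,220:300],(400,400),interpolation=cv2.INTER_CUBIC)
cv2.imwrite("pics/m.png",np.hstack([a,b]))
```

```text
[ 0.42880374 -0.0555297  -1.32667459] [ 0.51123424 -0.22077947  0.15941853]
[[315.2, 212.3], [315.3, 209.8]]
[[257.2, 213.5], [258.0, 216.7]]
```

View pics/m.png

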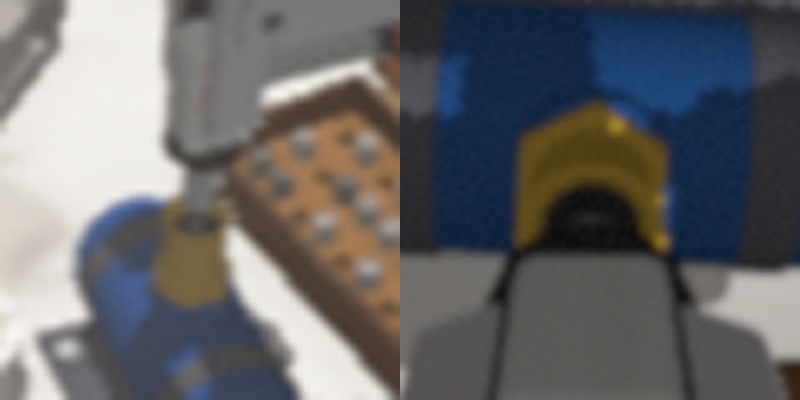

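Call:
carry_out:
  commands:
    - [1,[2.2,0,2],[0,0,0]]
    - [1,[0,0,2],[0,0,0]]
    - [1,[0,0,1.5],[0,0,0]]
    - [1,[0,0,1],[0,0,0]]
    - [1,[0,0,1],[0,0,0]]

```text
time_s: 10.65
ee_pos: [0.5091, -0.2201, 0.1519]
eef_rot: [-3.142, -0.0, 2.841]
force: [0.3, 0.2, -1.9]
grip_width: 0.0219
grip_force: 35.0
```

Call:
carry_out:
  commands:
    - [1,[0,0,1],[0,0,0]]
    - [1,[0,0,1],[0,0,0]]

```text
time_s: 10.9
ee_pos: [0.5091, -0.2201, 0.1499]
eef_rot: [3.142, -0.0, 2.841]
force: [-0.7, 0.1, -1.7]
grip_width: 0.0217
grip_force: 35.0
```

Call:
carry_out:
  commands:
    - [1,[0,0,1],[0,0,0]]
    - [1,[0,0,0],[0,0,0]]

```text
time_s: 11.15
ee_pos: [0.5091, -0.2202, 0.1489]
eef_rot: [3.142, -0.0, 2.841]
force: [0.4, 0.6, -1.4]
grip_width: 0.022
grip_force: 35.0
```

Call:
carry_out:
  commands:
    - [1,[0,0,1],[0,0,0]]
    - [1,[0,0,1],[0,0,0]]

```text
time_s: 11.4
ee_pos: [0.5092, -0.2202, 0.147]
eef_rot: [-3.142, 0.0, 2.841]
force: [0.4, 0.7, 1.5]
grip_width: 0.0222
grip_force: 35.0
```

Call:
carry_out:
  commands:
    - [1,[0,0,1],[0,0,0]]
    - [1,[0,0,0],[0,0,0]]

```text
time_s: 11.65
ee_pos: [0.5092, -0.2202, 0.1462]
eef_rot: [-3.141, 0.0, 2.841]
force: [0.0, -0.1, 2.4]
grip_width: 0.022
grip_force: 35.0
```

Call:
carry_out:
  commands:
    - [1,[0,0,1],[0,0,0]]
    - [1,[0,0,0],[0,0,0]]

```text
time_s: 11.9
ee_pos: [0.5092, -0.2202, 0.1455]
eef_rot: [-3.141, 0.001, 2.841]
force: [-2.2, 1.7, 7.3]
grip_width: 0.0217
grip_force: 35.0
```

Call:
carry_out:
  commands:
    - [1,[1,0.3,0],[0,0,0]]
    - [1,[0,0,0],[0,0,0]]

```text
time_s: 12.15
ee_pos: [0.5089, -0.22, 0.1457]
eef_rot: [-3.141, 0.003, 2.841]
force: [1.3, -1.5, 4.1]
grip_width: 0.0217
grip_force: 35.0
```

Call:
carry_out:
  commands:
    - [1,[0,0,0.5],[0,0,0]]
    - [1,[0,0,0],[0,0,0]]

```text
time_s: 12.4
ee_pos: [0.5089, -0.22, 0.1454]
eef_rot: [-3.141, 0.003, 2.841]
force: [0.8, -0.8, 7.5]
grip_width: 0.0218
grip_force: 35.0
```

Call:
carry_out:
  commands:
    - [1,[0,0,0.5],[0,0,0]]
    - [1,[0,0,0],[0,0,0]]

```text
time_s: 12.65
ee_pos: [0.509, -0.22, 0.1451]
eef_rot: [-3.141, 0.003, 2.841]
force: [-0.2, -0.7, 9.2]
grip_width: 0.022
grip_force: 35.0
```

Call:
carry_out:
  commands:
    - [1,[0,0,0],[0,0,0]]
    - [1,[0,0,0],[0,0,0]]

```text
time_s: 12.9
ee_pos: [0.5089, -0.22, 0.1451]
eef_rot: [-3.141, 0.003, 2.841]
force: [0.3, -0.3, 8.5]
grip_width: 0.0216
grip_force: 35.0
```

Run:
```python
from h import *
o=ctrl.get_obs();print(o["force"],o["moment"],o["ee_pos"])
for c in("side","wrist"):
  d=ctrl.camera(c);print(c,[(np.round(r["at"],4)) for r in ctrl.place_of("gauge_grip",c)[:1]]);
  if c=="side":s=d
  print(ctrl.get_obs()["force"].round(1))
a=cv2.resize(s["img"][180:240,285:345],(500,500),interpolation=cv2.INTER_CUBIC)
cv2.imwrite("pics/n.png",a)
```

```text
[ 0.31946899 -0.32423062  8.46515364] [-0.1866143  -0.03618057  0.03215542] [ 0.50893348 -0.22002025  0.14508332]
side [array([ 0.5053, -0.2207,  0.1621])]
[-0.2 -0.3  9.5]
wrist [array([ 0.5095, -0.2196,  0.1641])]
[-0.4 -0.7  9.1]
```

View pics/n.png

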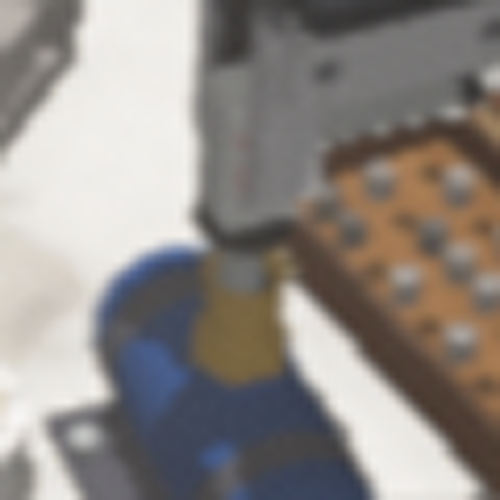

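Call:
carry_out:
  commands:
    - [1,[0,0,0.4],[0,0,0]]
    - [1,[0,0,0.4],[0,0,0]]
    - [1,[0,0,0.2],[0,0,0]]
    - [1,[0,0,0],[0,0,0]]

```text
time_s: 13.6
ee_pos: [0.509, -0.22, 0.1445]
eef_rot: [-3.141, 0.003, 2.841]
force: [-0.3, -0.8, 12.6]
grip_width: 0.0218
grip_force: 35.0
```

Call:
carry_out:
  commands:
    - [1,[0,0,0.3],[0,0,0]]
    - [1,[0,0,0],[0,0,0]]

```text
time_s: 13.85
ee_pos: [0.509, -0.22, 0.1443]
eef_rot: [-3.141, 0.003, 2.841]
force: [-1.0, 0.1, 13.6]
grip_width: 0.0219
grip_force: 35.0
```

Call:
carry_out:
  commands:
    - [1,[0,0,0.3],[0,0,0]]
    - [1,[0,0,0.3],[0,0,0]]
    - [1,[0,0,0],[0,0,0]]
    - [1,[0,0,0],[0,0,0]]

```text
time_s: 14.35
ee_pos: [0.5091, -0.22, 0.1439]
eef_rot: [-3.141, 0.003, 2.841]
force: [-1.4, 0.0, 15.3]
grip_width: 0.0218
grip_force: 35.0
```

Call:
carry_out:
  commands:
    - [1,[0,0,0],[0,0,0]]
    - [1,[0,0,0],[0,0,0]]
    - [1,[0,0,0],[0,0,0]]
    - [1,[0,0,0],[0,0,0]]
    - [1,[0,0,0],[0,0,0]]
    - [1,[0,0,0],[0,0,0]]
    - [1,[0,0,0],[0,0,0]]
    - [1,[0,0,0],[0,0,0]]

```text
time_s: 15.35
ee_pos: [0.5091, -0.2201, 0.1439]
eef_rot: [-3.141, 0.003, 2.841]
force: [-1.7, 0.7, 15.8]
grip_width: 0.0218
grip_force: 35.0
```

Run:
```python
from h import *
s=ctrl.camera("side");w=ctrl.camera("wrist");print(ctrl.get_obs()["force"].round(1),ctrl.get_obs()["time_s"])
print([(r["score"],np.round(r["at"],4)) for r in ctrl.place_of("gauge_nose","side")[:2]])
cv2.imwrite("pics/o.png",np.hstack([cv2.resize(s["img"][170:230,285:365],(440,330),interpolation=cv2.INTER_CUBIC),cv2.resize(w["img"][200:320,190:320],(357,330),interpolation=cv2.INTER_CUBIC)]))
```

```text
[-2.6  0.2 15.9] 15.45
[(0.84, array([ 0.508 , -0.2211,  0.0963]))]
```

View pics/o.png

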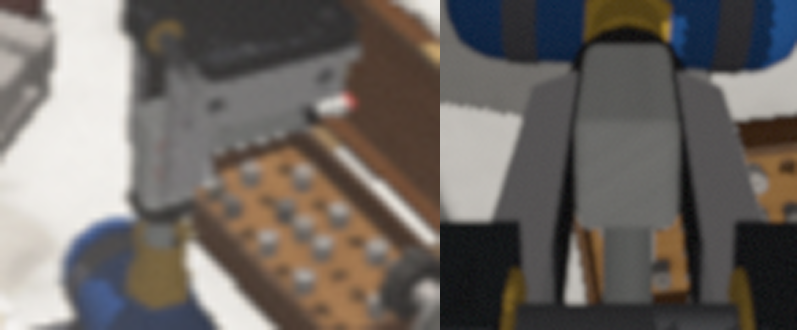

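Call:
carry_out:
  commands:
    - [1,[0,0,-2],[0,0,0]]
    - [1,[0,0,-6],[0,0,0]]
    - [1,[0,0,-10],[0,0,0]]
    - [1,[0,0,-20],[0,0,0]]
    - [1,[0,0,-20],[0,0,0]]
    - [1,[0,0,-6],[0,0,0]]
    - [1,[0,0,0],[0,0,0]]

```text
time_s: 16.38
ee_pos: [0.5082, -0.2195, 0.2059]
eef_rot: [3.142, -0.0, 2.841]
force: [-0.7, 0.8, -2.8]
grip_width: 0.0216
grip_force: 35.0
```

Run:
```python
from h import *
go([.4669,.1594,.205],2.841);print(ctrl.get_obs()["ee_pos"],ctrl.get_obs()["force"])
s=ctrl.camera("side");print([(r["score"],np.round(r["at"],4)) for t in("gauge_nose","gauge_grip","gauge") for r in ctrl.place_of(t,"side")[:1]])
```

```text
shift mm [151.7 349.7   0.9] turn [ 0. -0. -0.] len 381
[ 0.50816129 -0.21950632  0.20590008] [-0.70009341  0.76959349 -2.83955033]
[(0.68, array([ 0.5092, -0.2196,  0.1571])), (0.85, array([ 0.5079, -0.2195,  0.2228])), (0.74, array([ 0.5061, -0.2203,  0.1602]))]
```

Call:
carry_out:
  commands:
    - [1,[10,22,0],[0,0,0]]
    - [1,[18,40,0],[0,0,0]]
    - [1,[20,46,0],[0,0,0]]
    - [1,[20,46,0],[0,0,0]]
    - [1,[20,46,0],[0,0,0]]
    - [1,[20,46,0],[0,0,0]]
    - [1,[18,42,0],[0,0,0]]
    - [1,[16,39,0],[0,0,0]]
    - [1,[9.7,22.7,0],[0,0,0]]
    - [1,[0,0,0],[0,0,0]]

```text
time_s: 17.82
ee_pos: [0.4659, 0.1612, 0.2058]
eef_rot: [-3.141, -0.0, 2.844]
force: [-0.5, -0.4, -1.4]
grip_width: 0.0221
grip_force: 35.0
```

Call:
carry_out:
  commands:
    - [1,[0,0,20],[0,0,0]]
    - [1,[0,0,40],[0,0,0]]
    - [1,[0,0,30],[0,0,0]]
    - [1,[0,0,12],[0,0,0]]
    - [1,[0,0,0],[0,0,0]]

```text
time_s: 18.45
ee_pos: [0.4668, 0.1591, 0.1041]
eef_rot: [-3.141, -0.0, 2.84]
force: [0.1, -0.2, -0.6]
grip_width: 0.022
grip_force: 35.0
```

Run:
```python
from h import *
go([.4669,.1594,.0575],2.841);print(ctrl.get_obs()["ee_pos"],ctrl.get_obs()["force"])
for c in("side","wrist"):
  s=ctrl.camera(c);print([(t,r["score"],np.round(r["at"],4)) for t in("gauge_nose","gauge_grip","gauge","rest_mouth") for r in ctrl.place_of(t,c)[:1]])
```

```text
shift mm [ 0.   0.3 46.6] turn [-0.    -0.    -0.001] len 47
[0.46684537 0.1591413  0.10411321] [ 0.05688611 -0.17482646 -0.6201567 ]
[('gauge_nose', 0.71, array([0.4651, 0.1576, 0.055 ])), ('gauge_grip', 0.47, array([0.468 , 0.1571, 0.1209])), ('gauge', 0.5, array([0.4671, 0.1568, 0.0612])), ('rest_mouth', 0.61, array([0.4673, 0.1591, 0.0407]))]
[('gauge_nose', 0.88, array([0.4661, 0.1604, 0.0629])), ('gauge_grip', 0.59, array([0.4676, 0.16  , 0.1251])), ('gauge', 0.84, array([0.4696, 0.1564, 0.0577])), ('rest_mouth', 0.69, array([0.4674, 0.1598, 0.0385]))]
```

Aligned; lower in stages, watching force.

Call:
carry_out:
  commands:
    - [1,[0,0.3,10],[0,0,0]]
    - [1,[0,0,6],[0,0,0]]
    - [1,[0,0,4],[0,0,0]]
    - [1,[0,0,3],[0,0,0]]
    - [1,[0,0,0],[0,0,0]]

```text
time_s: 19.58
ee_pos: [0.467, 0.1597, 0.0809]
eef_rot: [-3.141, -0.0, 2.841]
force: [0.1, 0.9, -1.6]
grip_width: 0.0217
grip_force: 35.0
```

Call:
carry_out:
  commands:
    - [1,[0,0,6],[0,0,0]]
    - [1,[0,0,8],[0,0,0]]
    - [1,[0,0,5],[0,0,0]]
    - [1,[0,0,2.5],[0,0,0]]
    - [1,[0,0,0],[0,0,0]]

```text
time_s: 20.2
ee_pos: [0.467, 0.1597, 0.0594]
eef_rot: [-3.141, -0.0, 2.841]
force: [-1.0, 0.2, -1.6]
grip_width: 0.0214
grip_force: 35.0
```

Call:
carry_out:
  commands:
    - [1,[0,0,1],[0,0,0]]
    - [1,[0,0,0.5],[0,0,0]]
    - [1,[0,0,0],[0,0,0]]

```text
time_s: 20.58
ee_pos: [0.467, 0.1597, 0.0581]
eef_rot: [3.142, 0.0, 2.841]
force: [-0.4, 0.5, -1.9]
grip_width: 0.0219
grip_force: 35.0
```

Call:
carry_out:
  commands:
    - [1,[0,0,0.8],[0,0,0]]
    - [1,[0,0,0.5],[0,0,0]]
    - [1,[0,0,0],[0,0,0]]

```text
time_s: 20.95
ee_pos: [0.467, 0.1597, 0.0567]
eef_rot: [-3.142, -0.0, 2.841]
force: [0.3, -0.3, -1.3]
grip_width: 0.0218
grip_force: 35.0
```

Call:
carry_out:
  commands:
    - [1,[0,0,0.4],[0,0,0]]
    - [1,[0,0,0],[0,0,0]]

```text
time_s: 21.2
ee_pos: [0.4671, 0.1597, 0.0564]
eef_rot: [3.142, 0.0, 2.841]
force: [-1.1, -0.3, -0.6]
grip_width: 0.0216
grip_force: 35.0
```

Within a fraction of a mm of standing; release gently.

Call:
carry_out:
  commands:
    - [1,[0,0,0.3],[0,0,0]]
    - [0.7,[0,0,0],[0,0,0]]
    - [0.5,[0,0,0],[0,0,0]]
    - [0.2,[0,0,0],[0,0,0]]
    - [0,[0,0,0],[0,0,0]]
    - [0,[0,0,0],[0,0,0]]
    - [0,[0,0,0],[0,0,0]]
    - [0,[0,0,0],[0,0,0]]

```text
time_s: 22.2
ee_pos: [0.467, 0.1597, 0.0561]
eef_rot: [-3.142, 0.0, 2.841]
force: [0.3, 0.2, 0.3]
grip_width: 0.0845
grip_force: 0.0
```

Call:
carry_out:
  commands:
    - [0,[0,0,-5],[0,0,0]]
    - [0,[0,0,-15],[0,0,0]]
    - [0,[0,0,-35],[0,0,0]]
    - [0,[0,0,-40],[0,0,0]]
    - [0,[0,0,-35],[0,0,0]]
    - [0,[0,0,0],[0,0,0]]
    - [0,[0,0,0],[0,0,0]]

```text
time_s: 23.08
ee_pos: [0.4667, 0.1596, 0.1858]
eef_rot: [-3.141, -0.0, 2.841]
force: [-0.0, 0.9, -0.2]
grip_width: 0.0941
grip_force: 0.0
```

Run:
```python
from h import *
w=ctrl.camera("wrist");print([(t,r["score"],np.round(r["at"],4)) for t in("gauge_nose","gauge_grip","gauge","rest_mouth") for r in ctrl.place_of(t,"wrist")[:1]])
s=ctrl.camera("side")
cv2.imwrite("pics/z.png",np.hstack([cv2.resize(w["img"][130:280,190:340],(400,400),interpolation=cv2.INTER_CUBIC),cv2.resize(s["img"][120:210,180:270],(400,400),interpolation=cv2.INTER_CUBIC)]))
```

```text
[('gauge_nose', 0.8, array([0.4669, 0.1594, 0.0144])), ('gauge_grip', 0.77, array([0.4667, 0.1632, 0.0773])), ('gauge', 0.64, array([0.4673, 0.1609, 0.0113])), ('rest_mouth', 0.57, array([0.4664, 0.1625, 0.0414]))]
```

View pics/z.png

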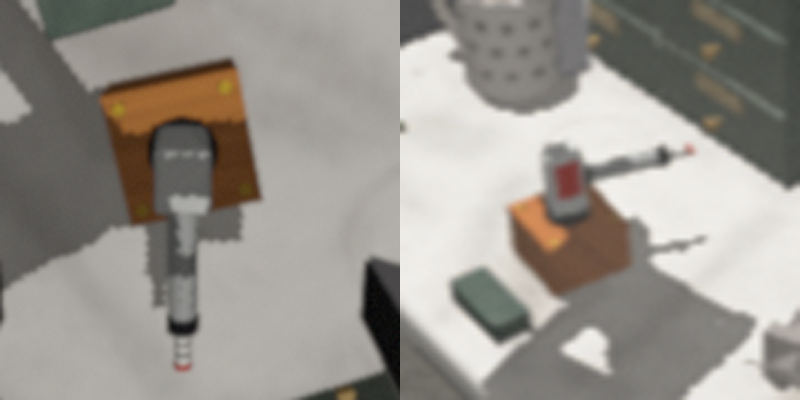

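The gauge stands upright in the rest with the rod out, showing rings below the barrel end at crop (183,350).

```bash
python3 -c "
from station import ctrl
print(ctrl.hand_in())"
```

```text
the job is handed in; nothing more can be done
None
```

I pressed the gauge into the valve stem at about 17 N and held it for over a second. It now stands upright in its rest with the rod roughly 15 mm out, by eye; the job is handed in, with no verdict returned.

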